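# Pump up the slack vacuum anchor on the animation light table

### The arm

A 7-joint arm with a two-finger parallel gripper is mounted at the origin on the work surface. World frame = base frame: x ahead of the robot, y to its left, z up, the work surface at z = 0. Lengths are in m, angles in rad, forces in N, time in s.
With the tool pointing down it reaches from about 0.425 to 0.825 m from the base axis. Payload 3.6 kg.
Tool frame: the origin (TCP) lies on the front face of the gripper's body, between the roots of the fingers; the fingertips stand 73 mm ahead of it and the grasp point (between the pads) lies 54 mm ahead of it; z points along the fingers, y is the line along which they close (so a half turn about z gives the same grasp; the last joint's range is limited). The gripper opens to 85 mm and grips with 20 to 120 N. Pads are 22 mm wide; open, the fingers measure 114 mm over their backs; the gripper's body (76 mm by 85 mm) begins 54 mm behind the grasp point. The pads swing forward as they close: fully open they stand 13 mm farther back than shut.
Start: joints at [1.093, 0.615, -0.013, 1.423, 0.008, 1.103, -0.04], TCP at [0.284, -0.585, 0.304] pointing down, gripper open.
Joint ranges: [-3.12, 3.12], [-0.3, 2.06], [-1.34, 1.32], [0.26, 2.42], [-1.36, 4.5], [0.01, 1.98], [-2.84, 2.84]. Speed limits (rad/s): [2.79, 2.79, 3.14, 3.14, 3.14, 3.14, 3.14].

### API

Orientations are given as a rotation vector (axis times angle).
In Python, from station import ctrl gives the robot as it stands.
- The arm moves only by the shell command python3 -m jog 'ROWS' [FORCE]. ROWS is a JSON object of lists of equal length, an entry for each row: "delta_pos": the shift along the tool's x, y, z in units of 0.03 m (1.0 is 0.03 m), a list of three; "rotation": the turn, a rotation vector about the tool's x, y, z in units of 8 degrees (1.0 is 8 degrees), a list of three; "gripper": the gripper's target within -1 to 1 (shut at 1, half-way at 0, fully open at -1). In form: {"delta_pos": [[tx, ty, tz], ...], "rotation": [[wx, wy, wz], ...], "gripper": [gripper, ...]}. A call has 1 to 10 rows; each row shifts and turns the commanded pose from where the row before left it, along the tool's axes as they then stand; what a row does not reach is not made up. A row lasts 1/10 s, in which the tool goes at most 50 mm and 8.59 degrees, less where a joint would pass 70% of its speed; a pose out of reach is approached as far as the arm can. A call with a number of a shift or a turn outside -1 to 1 is refused whole. A call with a gripper value outside its range is refused whole. The fingers move at their own pace and stop on an object; FORCE is the grip in N (left out, the last holds). Time passes only in rows, so rows that do not move let the fingers close. It gives the time, the measured TCP pose, the force, the opening and the grip force at its end, in the units of the state.
- ctrl.sense(): the state, without advancing time (a new reading comes with each control period).
- ctrl.snapshot(name): name is "side" or "top"; returns a dict with "pixels" (480x640x3 uint8, red, green, blue), "mtx" (3x3 intrinsics, pixels), "world_from_camera" (4x4, takes a point from camera to world coordinates). Camera axes: x right, y down, z forward; pixel columns grow to the right and rows downward; lengths in m; the calibration is good to about 2 mm. A picture is of the moment at which its call begins. There is no depth.
- ctrl.sign_off(): hands the job in; it is judged then, once.
The state is a dict: "t": time; "joints": joint angles; "joint_velocities": joint speeds; "joint_efforts": joint torques, N m; "tool_pos": TCP position; "ee_rot": TCP orientation; "ft_force": force on the tool from outside, world axes, zero at the start; "wrist_torque": the same for the moment, N m; "grip_width": finger opening in m; "gripper_force": force on a finger pad.
Only numpy, scipy, OpenCV 4.12 (cv2) and the standard library are available. Lean on these libraries where they do the work, as an engineer would, in place of code of your own. Each camera call takes 0.05 s, during which the arm holds its last target. There are 200 camera calls.

### The job

Two vacuum anchors stand on the light table; one has leaked and its steel gauge pin has sunk nearly flush, while the other's pin stands well out. With closed fingertips, press the black plunger of the leaked anchor all the way down and let it spring all the way back up, again and again, until its gauge pin stands fully out, as far as the other anchor's, then move clear so the plunger is up again. Only press: do not pull the plunger up, touch either gauge pin, press the other anchor's plunger or disturb anything else on the desk.

Things in the scene. Friction and masses are not known exactly. Their poses are not given: they have to be found in the camera images.
- slack_anchor: The leaked vacuum anchor: its gauge pin starts 2 to 14 mm out of its collar. Grey round housing 50 mm high on a rubber foot 140 mm across, fixed on the 12 mm high light table; left or right place varies. Origin: centre of the foot's underside, z up; vertical plunger at x = -24 mm, y = 0; vertical pin at x = +36 mm, y = 0.
- slack_head (a point): Centre of the top of this anchor's plunger head, moving with it: black mushroom head 44 mm across (flat top 36 mm) on a 14 mm steel rod, above an aluminium barrel (34 mm wide, 40 mm collar, top 92 mm above the foot's underside). Head's top: 140 mm above the foot's underside at rest, 116 mm pressed home.
- slack_plunger (a joint): Plunger travel in m, grows as it is pressed straight down: 0 at rest, 0.024 at the bottom stop. A spring (350 N/m, about 9 N at the bottom, plus up to 2 N of pump resistance) returns it by itself. It can be pulled up to -0.010, but must not be.
- slack_gauge: This anchor's gauge pin: upright steel pin 10 mm across in a dark 20 mm collar, collar top 56 mm above the foot's underside. Origin: centre of the pin's tip; z up. Not to be touched.
- held_anchor: The other anchor, same build, already pumped up: its pin stands 42 mm out of its collar. Leave it alone. Grey round housing 50 mm high on a rubber foot 140 mm across, fixed on the 12 mm high light table; left or right place varies. Origin: centre of the foot's underside, z up; vertical plunger at x = -24 mm, y = 0; vertical pin at x = +36 mm, y = 0.
- held_head (a point): Centre of the top of this anchor's plunger head, moving with it: black mushroom head 44 mm across (flat top 36 mm) on a 14 mm steel rod, above an aluminium barrel (34 mm wide, 40 mm collar, top 92 mm above the foot's underside). Head's top: 140 mm above the foot's underside at rest, 116 mm pressed home.
- held_plunger (a joint): Plunger travel in m, grows as it is pressed straight down: 0 at rest, 0.024 at the bottom stop. A spring (350 N/m, about 9 N at the bottom, plus up to 2 N of pump resistance) returns it by itself. It can be pulled up to -0.010, but must not be.
- held_gauge: This anchor's gauge pin: upright steel pin 10 mm across in a dark 20 mm collar, collar top 56 mm above the foot's underside. Origin: centre of the pin's tip; z up. Not to be touched.
- slack_pin (a joint): Rise of the slack anchor's gauge pin in m: starts at 0 to 0.012 (at 0 its tip is 2 mm above the collar), fully out at 0.040, then stays. Each full stroke (down to the stop, then fully released) raises it 8 mm during the press, the first one by 6 to 15 mm; strokes under about 21 mm may not count. 3 to 5 strokes; extra strokes do nothing. Friction keeps it up.
- eraser: white eraser in a paper sleeve, 55 x 24 x 12 mm, lying between the two anchors. Origin: centre of its underside. Loose; to be left alone.
- sharpener: small boxy pencil sharpener with dark lid, 40 x 36 x 46 mm, between the anchors. Origin: centre of its underside. Loose; to be left alone.
- pencil: pencil lying at the left of the light table, 168 mm long, 8 mm thick. Origin: centre of its underside. Loose; to be left alone.
- marker: marker pen lying behind the anchors, 168 mm long, 14 mm thick. Origin: centre of its underside. Loose; to be left alone.
- ink_bottle: ink jar with black cap, 52 mm across, 65 mm high, behind the anchors. Origin: centre of its underside. Loose; to be left alone.
- tape_roll: roll of paper tape lying flat, 80 mm across, 18 mm high, behind the anchors. Origin: centre of its underside. Loose; to be left alone.
- pen_cup: dark metal cup of pens, 76 mm across, cup 95 mm high, pens to 154 mm, at the left of the light table. Origin: centre of its underside. Loose; to be left alone.
- peg_bar: flat aluminium drawing peg bar, 267 x 25 x 5 mm with three low pegs, at the right of the light table. Origin: centre of its underside. Loose; to be left alone.

How it is judged:
By the outcome, as a careful person would: the job done as asked, in the order asked, and still so for the second after the job is handed in, with the robot touching nothing.
It also fails if it takes over 38 s, if anything falls off the work surface, if the arm or the gripper's body presses on something with over 40 N, if the wrist force passes 120 N, or if a joint passes its speed limit or range.

## Working session

There is one attempt and no reset: what is moved stays moved. The work goes in short steps, Python scripts to look and compute and a shell command to move; the robot and the scene stay as the last step left them, time stands still between calls to the robot, and variables do not carry over. Pictures are saved under pics/ and viewed, at most 10 in all, crops included, and the job is handed in when it is done.

```bash
mkdir -p pics; python3 - <<'E'
from station import ctrl
import cv2,numpy as np
for n in("top","side"):
    s=ctrl.snapshot(n);cv2.imwrite(f"pics/{n}0.png",s["pixels"][:,:,::-1])
    np.savez(f"{n}.npz",**s);print(n,s["mtx"].round(1).tolist(),s["world_from_camera"].round(3).tolist())
d=ctrl.sense();print(d["t"],d["tool_pos"],d["ee_rot"],d["ft_force"],d["grip_width"])
E
```

```text
top [[589.5, 0.0, 330.1], [0.0, 589.5, 232.7], [0.0, 0.0, 1.0]] [[0.002, -0.984, 0.178, 0.294], [-1.0, -0.003, -0.005, 0.008], [0.005, -0.178, -0.984, 1.518], [0.0, 0.0, 0.0, 1.0]]
side [[499.3, 0.0, 331.5], [0.0, 499.3, 232.3], [0.0, 0.0, 1.0]] [[-0.991, -0.1, 0.086, 0.474], [-0.132, 0.746, -0.653, 0.655], [0.001, -0.658, -0.753, 0.887], [0.0, 0.0, 0.0, 1.0]]
0.1 [ 0.28356385 -0.58430963  0.30283646] [-3.05953666e+00 -7.03231271e-01  8.50056515e-04] [ 0.1043443  -0.14009033  1.34149767] 0.08492934953973001
```

View pics/top0.png

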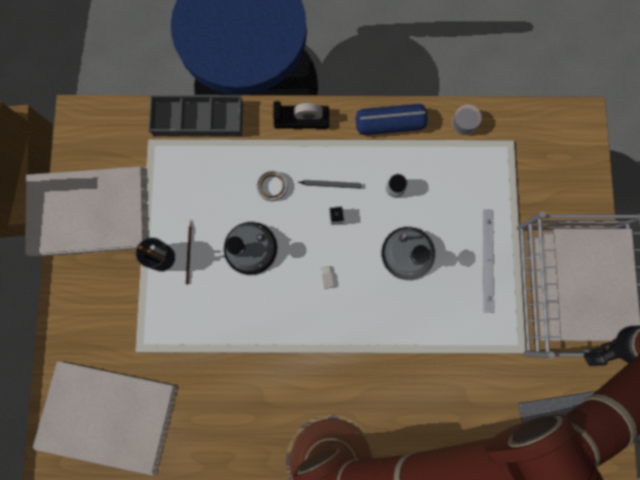

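View pics/side0.png

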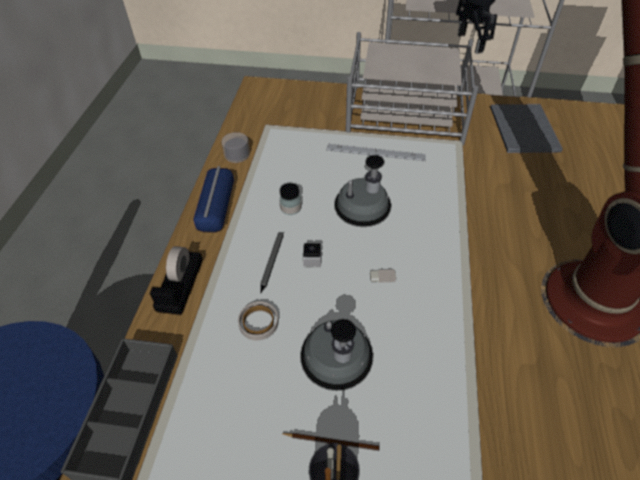

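The top view shows the anchors at about (250,247), with its head at (235,245), and (408,253), with its head at (420,254). The far one in the side view has a visible pin at (350,185). I'll zoom in to confirm and measure the heads.

```bash
cat > h.py <<'E'
import numpy as np
def ray(s,u,v):
    M=s["world_from_camera"];d=M[:3,:3]@np.linalg.inv(s["mtx"])@[u,v,1];return M[:3,3],d
def plane(s,u,v,z):
    o,d=ray(s,u,v);return o+d*(z-o[2])/d[2]
def tri(s1,p1,s2,p2):
    (a,d),(b,e)=ray(s1,*p1),ray(s2,*p2)
    k=np.linalg.lstsq(np.c_[d,-e],b-a,rcond=None)[0];p,q=a+k[0]*d,b+k[1]*e
    return (p+q)/2,np.linalg.norm(p-q)
E
python3 - <<'E'
import cv2,numpy as np
from h import *
T=dict(np.load("top.npz"));S=dict(np.load("side.npz"))
def crop(s,c,w):return cv2.resize(s["pixels"][c[1]-w:c[1]+w,c[0]-w:c[0]+w,::-1],(300,300),interpolation=cv2.INTER_CUBIC)
m=np.vstack([np.hstack([crop(T,(250,247),35),crop(T,(408,253),35)]),np.hstack([crop(S,(337,350),45),crop(S,(363,190),45)])])
m=np.clip(m*1.6,0,255).astype(np.uint8)
cv2.imwrite("pics/crop.png",m)
def blob(s,c,r,th):
    g=s["pixels"].max(2);y,x=c[1]-r,c[0]-r
    n,l,st,ce=cv2.connectedComponentsWithStats((g[y:y+2*r,x:x+2*r]<th).astype(np.uint8))
    k=l[r,r];return ce[k]+[x,y],st[k]
for nm,t,sd in(("L",(235,245),(343,328)),("R",(420,254),(375,161))):
  for th in(25,35,45):
    a,sa=blob(T,t,16,th);b,sb=blob(S,sd,18,th)
    print(nm,th,a.round(1),sa[2:],b.round(1),sb[2:],plane(T,*a,.150).round(4),plane(S,*b,.150).round(4),tri(T,a,S,b))
E
```

```text
L 25 [234.6 244.8] [ 18  15 186] [342.8 329.9] [ 24  21 390] [0.5115 0.225  0.15  ] [0.5114 0.2289 0.15  ] (array([0.51196947, 0.22588019, 0.14492026]), np.float64(0.0007290196492499511))
L 35 [234.5 244.9] [ 19  17 228] [342.8 330.1] [ 25  22 424] [0.5114 0.2253 0.15  ] [0.5113 0.2292 0.15  ] (array([0.51188466, 0.22614756, 0.14478726]), np.float64(0.0007372081120756996))
L 45 [234.5 245.1] [ 22  18 263] [342.8 330.3] [ 28  23 460] [0.5108 0.2252 0.15  ] [0.5113 0.2296 0.15  ] (array([0.51167146, 0.22618775, 0.14409683]), np.float64(0.00020605785932834123))
R 25 [419.5 253.7] [ 32  32 969] [374.4 161.2] [ 16  12 139] [ 0.4915 -0.2086  0.15  ] [ 0.4915 -0.2061  0.15  ] (array([ 0.49171638, -0.2089405 ,  0.14762269]), np.float64(0.00022594657236294188))
R 35 [420.5 252. ] [ 17  13 163] [374.3 161.4] [ 16  12 158] [ 0.4956 -0.2111  0.15  ] [ 0.4917 -0.2055  0.15  ] (array([ 0.49399585, -0.2115355 ,  0.14544828]), np.float64(0.004472173801187797))
R 45 [422.2 252.8] [ 22  21 264] [374.2 161.5] [ 17  13 169] [ 0.4937 -0.2151  0.15  ] [ 0.4918 -0.2051  0.15  ] (array([ 0.49352123, -0.21637507,  0.1407034 ]), np.float64(0.0030721593476618564))
```

View pics/crop.png

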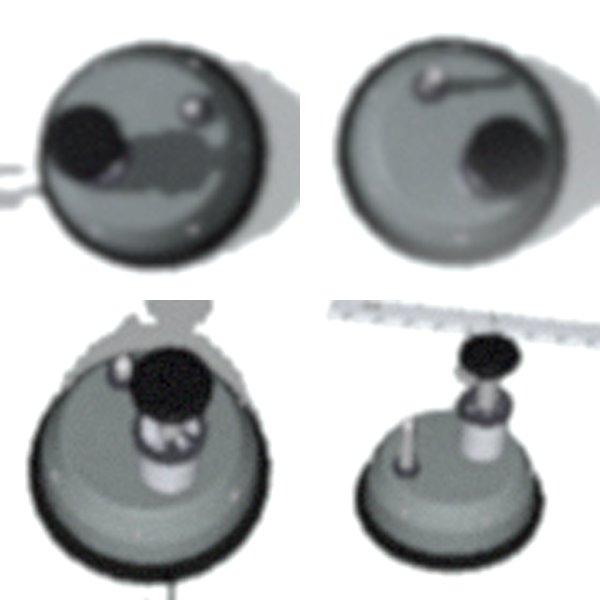

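The slack anchor is the left one: its pin is short, at (122,368) in the side crop, and its head is at about (0.512, 0.226). The gripper starts near the wire rack, so I'll check the rack's height before planning the transit.

```bash
python3 - <<'E'
import numpy as np
from h import *
from station import ctrl
from scipy.spatial.transform import Rotation as Ro
T=dict(np.load("top.npz"));S=dict(np.load("side.npz"))
print("rack",tri(T,(526,355),S,(473,47)),tri(T,(521,225),S,(352,40)))
d=ctrl.sense();R=Ro.from_rotvec(d["ee_rot"]).as_matrix();print(R.round(3))
p=np.array(d["tool_pos"])
for w in([.30,-.55,.40],[.52,-.20,.36],[.512,.2265,.27]):
    w=np.array(w);print((R.T@(w-p)/.03).round(2));p=w
E
```

```text
rack (array([ 0.28397593, -0.38747119,  0.33631345]), np.float64(0.040556567419409904)) (array([ 0.54704485, -0.39236364,  0.32947881]), np.float64(0.041812887232197234))
[[ 0.9    0.437 -0.001]
 [ 0.437 -0.9    0.002]
 [-0.    -0.002 -1.   ]]
[ 0.99 -0.8  -3.24]
[11.69 -7.29  1.35]
[  5.97 -12.9    3.03]
```

```bash
python3 -m jog '{"delta_pos":[[0,0,-1],[0,0,-1],[0,0,-1],[0,0,-1],[0,0,-1],[0,0,-1]],"rotation":[[0,0,0],[0,0,0],[0,0,0],[0,0,0],[0,0,0],[0,0,0]],"gripper":[1,1,1,1,1,1]}' 20
python3 - <<'E'
from station import ctrl
import cv2,numpy as np
s=ctrl.snapshot("side");cv2.imwrite("pics/side1.png",s["pixels"][:,:,::-1]);print(ctrl.sense()["tool_pos"],ctrl.sense()["joints"])
E
```

```text
t: 0.7
tool_pos: [0.2836, -0.5845, 0.4845]
ee_rot: [-3.06, -0.703, 0.001]
ft_force: [0.9, -0.3, -0.4]
grip_width: 0.0003
gripper_force: 0.0
[ 0.28408463 -0.58541739  0.4904885 ] [ 1.08785011  0.52538207 -0.00485503  1.06631741  0.00247813  1.54024654
 -0.03544294]
```

View pics/side1.png

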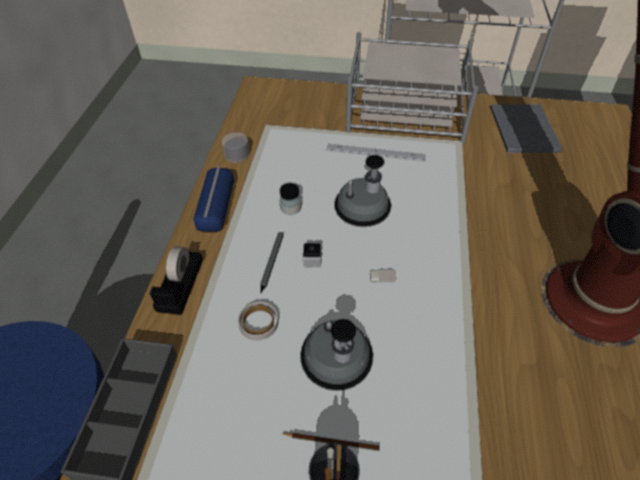

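The gripper has moved up out of view, its tips are now above the rack, and nothing was disturbed. I'll go across.

```bash
python3 -m jog '{"delta_pos":[[0.9,-0.58,0],[0.9,-0.58,0],[0.9,-0.58,0],[0.9,-0.58,0],[0.9,-0.58,0],[0.9,-0.58,0],[0.9,-0.58,0],[0.9,-0.58,0],[0.9,-0.58,0],[0.9,-0.58,0]],"rotation":[[0,0,0],[0,0,0],[0,0,0],[0,0,0],[0,0,0],[0,0,0],[0,0,0],[0,0,0],[0,0,0],[0,0,0]],"gripper":[1,1,1,1,1,1,1,1,1,1]}' 
python3 -m jog '{"delta_pos":[[0.9,-0.58,0],[0.9,-0.58,0],[0.9,-0.58,0],[0.9,-0.58,0],[0.46,-1,0],[0.46,-1,0],[0.46,-1,0],[0.46,-1,0],[0.46,-1,0],[0.46,-1,0]],"rotation":[[0,0,0],[0,0,0],[0,0,0],[0,0,0],[0,0,0],[0,0,0],[0,0,0],[0,0,0],[0,0,0],[0,0,0]],"gripper":[1,1,1,1,1,1,1,1,1,1]}' 
python3 -m jog '{"delta_pos":[[0.46,-1,0],[0.46,-1,0],[0.46,-1,0],[0.46,-1,0],[0.46,-1,0],[0.46,-1,0],[0,0,0],[0,0,0]],"rotation":[[0,0,0],[0,0,0],[0,0,0],[0,0,0],[0,0,0],[0,0,0],[0,0,0],[0,0,0]],"gripper":[1,1,1,1,1,1,1,1]}' 
cat > togo.py <<'E'
import sys,numpy as np
from station import ctrl
from scipy.spatial.transform import Rotation as Ro
d=ctrl.sense();R=Ro.from_rotvec(d["ee_rot"]).as_matrix();p=np.array(d["tool_pos"])
print(d["t"],p.round(4),d["ft_force"],(R.T@(np.array(eval(sys.argv[1]))-p)/.03).round(2),R[:,2].round(4))
E
python3 togo.py '[.512,.2265,.27]'
```

```text
t: 1.75
tool_pos: [0.4511, -0.309, 0.4833]
ee_rot: [-3.061, -0.703, 0.001]
ft_force: [-0.8, -0.2, 0.1]
grip_width: -0.0
gripper_force: 0.0
t: 2.75
tool_pos: [0.513, -0.0012, 0.4834]
ee_rot: [-3.062, -0.704, 0.002]
ft_force: [0.9, -0.2, 0.2]
grip_width: -0.0
gripper_force: 0.0
t: 3.55
tool_pos: [0.509, 0.196, 0.4832]
ee_rot: [3.06, 0.706, -0.002]
ft_force: [0.9, -0.3, 0.6]
grip_width: 0.0001
gripper_force: 0.0
3.55 [0.509  0.196  0.4832] [ 0.93805569 -0.28447019  0.61309329] [ 0.55 -0.87  7.11] [-0.0012 -0.001  -1.    ]
```

```bash
python3 -m jog '{"delta_pos":[[0.55,-0.87,0],[0,0,1],[0,0,1],[0,0,1],[0,0,1],[0,0,1],[0,0,1],[0,0,1],[0,0,0.7],[0,0,0]],"rotation":[[0,0,0],[0,0,0],[0,0,0],[0,0,0],[0,0,0],[0,0,0],[0,0,0],[0,0,0],[0,0,0],[0,0,0]],"gripper":[1,1,1,1,1,1,1,1,1,1]}'
python3 togo.py '[.512,.2265,.225]'
python3 - <<'E'
from station import ctrl
import cv2,numpy as np
o=[]
for n,c in(("top",(240,245)),("side",(340,310))):
    s=ctrl.snapshot(n);x,y=c;o.append(cv2.resize(s["pixels"][y-70:y+70,x-70:x+70,::-1],(390,390),interpolation=cv2.INTER_CUBIC))
cv2.imwrite("pics/near.png",np.clip(np.hstack(o)*1.6,0,255).astype(np.uint8))
E
```

```text
t: 4.55
tool_pos: [0.5118, 0.2232, 0.2498]
ee_rot: [3.06, 0.699, -0.011]
ft_force: [-0.1, -0.2, 0.2]
grip_width: 0.0002
gripper_force: 0.0
4.55 [0.5118 0.2232 0.2498] [-0.0581808  -0.17642172  0.19182156] [ 0.06 -0.1   0.83] [-0.0064 -0.0047 -1.    ]
```

View pics/near.png

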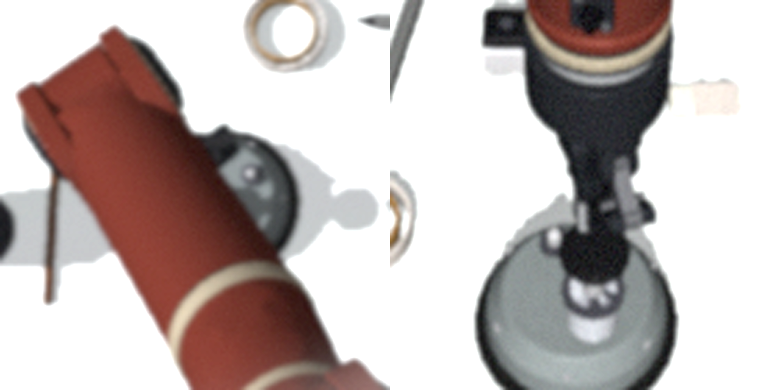

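The closed tips sit right above the head in the side view, at (590,215) over (595,255). The short pin is visible at (552,238) and clear of the fingers. First press.

```bash
python3 -m jog '{"delta_pos":[[0.06,-0.1,0.4],[0,0,0.4],[0,0,0.4],[0,0,0.33],[0,0,0]],"rotation":[[0,0,0],[0,0,0],[0,0,0],[0,0,0],[0,0,0]],"gripper":[1,1,1,1,1]}'
python3 togo.py '[.512,.2265,.201]'
```

```text
t: 5.15
tool_pos: [0.5136, 0.2304, 0.2067]
ee_rot: [-3.061, -0.704, -0.002]
ft_force: [0.0, 0.3, 8.2]
grip_width: 0.0002
gripper_force: 3.2
5.15 [0.5136 0.2304 0.2067] [2.04920222e-03 2.69900389e-01 8.22633932e+00] [-0.1   0.09  0.19] [ 0.0012  0.001  -1.    ]
```

```bash
python3 -m jog '{"delta_pos":[[-0.08,0.06,0.2],[0,0,0]],"rotation":[[0,0,0],[0,0,0]],"gripper":[1,1]}'; python3 -m jog '{"delta_pos":[[0,0,0.1],[0,0,0]],"rotation":[[0,0,0],[0,0,0]],"gripper":[1,1]}'; python3 togo.py '[.512,.2265,.225]'
```

```text
t: 5.35
tool_pos: [0.5132, 0.2299, 0.2024]
ee_rot: [-3.057, -0.704, -0.011]
ft_force: [0.0, 2.6, 8.0]
grip_width: 0.0001
gripper_force: 4.2
t: 5.55
tool_pos: [0.5132, 0.2299, 0.2007]
ee_rot: [-3.057, -0.705, -0.011]
ft_force: [-1.2, 1.1, 12.9]
grip_width: -0.0
gripper_force: 6.6
5.55 [0.5132 0.2299 0.2007] [-1.18706227  1.07903091 12.8854091 ] [-0.08  0.08 -0.81] [ 0.0061  0.0054 -1.    ]
```

```bash
python3 -m jog '{"delta_pos":[[0,0,0.15],[0,0,0]],"rotation":[[0,0,0],[0,0,0]],"gripper":[1,1]}'; python3 -m jog '{"delta_pos":[[0,0,-0.5],[0,0,-0.5],[0,0,-0.3],[0,0,0],[0,0,0]],"rotation":[[0,0,0],[0,0,0],[0,0,0],[0,0,0],[0,0,0]],"gripper":[1,1,1,1,1]}';python3 togo.py '[.512,.2265,.232]'
python3 - <<'E'
from station import ctrl
import cv2,numpy as np
s=ctrl.snapshot("side");x,y=340,330;cv2.imwrite("pics/p1.png",np.clip(cv2.resize(s["pixels"][y-60:y+60,x-60:x+60,::-1],(480,480),interpolation=cv2.INTER_CUBIC)*1.6,0,255).astype(np.uint8))
E
```

```text
t: 5.75
tool_pos: [0.5131, 0.23, 0.2003]
ee_rot: [-3.059, -0.705, -0.014]
ft_force: [-7.7, -1.4, 36.9]
grip_width: -0.0003
gripper_force: 18.3
t: 6.25
tool_pos: [0.5113, 0.2267, 0.2316]
ee_rot: [3.061, 0.703, -0.003]
ft_force: [-0.6, -0.1, 0.5]
grip_width: -0.0002
gripper_force: 0.0
6.25 [0.5113 0.2267 0.2316] [-0.59092222 -0.07205215  0.48900372] [ 0.02  0.02 -0.01] [-1.5e-03 -9.0e-04 -1.0e+00]
```

View pics/p1.png

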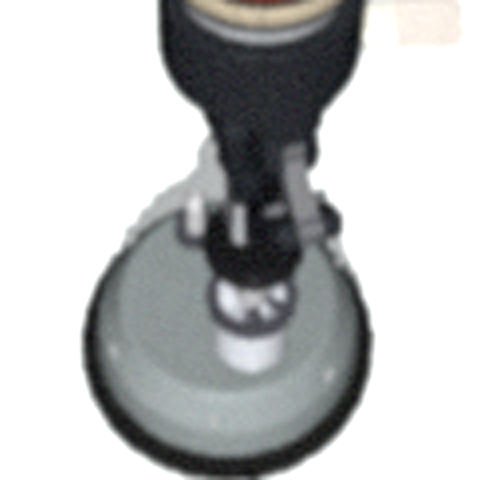

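The pin rose (now at (195,215), standing taller), and the head is up and free. The bottom stop is at TCP z≈0.2005. I'll repeat the stroke.

```bash
for i in 1; do python3 -m jog '{"delta_pos":[[0,0,0.5],[0,0,0.5],[0,0,0.25],[0,0,0],[0,0,0]],"rotation":[[0,0,0],[0,0,0],[0,0,0],[0,0,0],[0,0,0]],"gripper":[1,1,1,1,1]}'; python3 -m jog '{"delta_pos":[[0,0,-0.5],[0,0,-0.5],[0,0,-0.25],[0,0,0],[0,0,0]],"rotation":[[0,0,0],[0,0,0],[0,0,0],[0,0,0],[0,0,0]],"gripper":[1,1,1,1,1]}'; done
```

```text
t: 6.8
tool_pos: [0.5125, 0.2276, 0.2004]
ee_rot: [3.061, 0.703, 0.007]
ft_force: [-8.1, -4.3, 33.6]
grip_width: -0.0
gripper_force: 16.8
t: 7.3
tool_pos: [0.5112, 0.2268, 0.2314]
ee_rot: [3.061, 0.703, -0.003]
ft_force: [-0.2, 0.5, 0.1]
grip_width: 0.0
gripper_force: 0.0
```

```bash
python3 -m jog '{"delta_pos":[[0,0,0.5],[0,0,0.5],[0,0,0.22],[0,0,0],[0,0,0]],"rotation":[[0,0,0],[0,0,0],[0,0,0],[0,0,0],[0,0,0]],"gripper":[1,1,1,1,1]}'; python3 -m jog '{"delta_pos":[[0,0,-0.5],[0,0,-0.5],[0,0,-0.22],[0,0,0],[0,0,0]],"rotation":[[0,0,0],[0,0,0],[0,0,0],[0,0,0],[0,0,0]],"gripper":[1,1,1,1,1]}'
python3 -m jog '{"delta_pos":[[0,0,0.5],[0,0,0.5],[0,0,0.22],[0,0,0],[0,0,0]],"rotation":[[0,0,0],[0,0,0],[0,0,0],[0,0,0],[0,0,0]],"gripper":[1,1,1,1,1]}'; python3 -m jog '{"delta_pos":[[0,0,-0.5],[0,0,-0.5],[0,0,-0.22],[0,0,0],[0,0,0]],"rotation":[[0,0,0],[0,0,0],[0,0,0],[0,0,0],[0,0,0]],"gripper":[1,1,1,1,1]}'
python3 -m jog '{"delta_pos":[[0,0,0.5],[0,0,0.5],[0,0,0.22],[0,0,0],[0,0,0]],"rotation":[[0,0,0],[0,0,0],[0,0,0],[0,0,0],[0,0,0]],"gripper":[1,1,1,1,1]}'; python3 -m jog '{"delta_pos":[[0,0,-0.5],[0,0,-0.5],[0,0,-0.22],[0,0,0],[0,0,0]],"rotation":[[0,0,0],[0,0,0],[0,0,0],[0,0,0],[0,0,0]],"gripper":[1,1,1,1,1]}'
```

```text
t: 7.8
tool_pos: [0.5124, 0.2276, 0.2004]
ee_rot: [3.061, 0.703, 0.006]
ft_force: [-5.9, -4.4, 29.1]
grip_width: -0.0
gripper_force: 14.9
t: 8.3
tool_pos: [0.5111, 0.2268, 0.2313]
ee_rot: [3.061, 0.704, -0.004]
ft_force: [0.0, 1.2, -0.6]
grip_width: -0.0001
gripper_force: 0.0
t: 8.8
tool_pos: [0.5123, 0.2276, 0.2004]
ee_rot: [3.061, 0.703, 0.006]
ft_force: [-6.0, -4.1, 30.2]
grip_width: 0.0002
gripper_force: 14.9
t: 9.3
tool_pos: [0.5111, 0.2268, 0.2313]
ee_rot: [3.061, 0.704, -0.004]
ft_force: [-0.7, -0.9, -0.1]
grip_width: -0.0002
gripper_force: 0.0
t: 9.8
tool_pos: [0.5124, 0.2276, 0.2004]
ee_rot: [3.061, 0.703, 0.006]
ft_force: [-6.0, -3.5, 29.6]
grip_width: 0.0001
gripper_force: 14.9
t: 10.3
tool_pos: [0.5111, 0.2267, 0.2313]
ee_rot: [3.061, 0.704, -0.004]
ft_force: [-0.3, 0.3, -0.7]
grip_width: -0.0002
gripper_force: 0.0
```

Five full strokes are done. Now I'll move up and sideways, clear of the anchor, and check.

```bash
python3 -m jog '{"delta_pos":[[0,0,-1],[0,0,-1],[0,0,-1],[0,0,-1],[0,0,-1],[0,0,-1],[-0.4,0.9,0],[-0.4,0.9,0],[-0.4,0.9,0],[-0.4,0.9,0]],"rotation":[[0,0,0],[0,0,0],[0,0,0],[0,0,0],[0,0,0],[0,0,0],[0,0,0],[0,0,0],[0,0,0],[0,0,0]],"gripper":[1,1,1,1,1,1,1,1,1,1]}'
python3 -m jog '{"delta_pos":[[-0.4,0.9,0],[-0.4,0.9,0],[-0.4,0.9,0],[-0.4,0.9,0],[0,0,0],[0,0,0]],"rotation":[[0,0,0],[0,0,0],[0,0,0],[0,0,0],[0,0,0],[0,0,0]],"gripper":[1,1,1,1,1,1]}'
python3 - <<'E'
from station import ctrl
import cv2,numpy as np
o=[]
T=dict(np.load("side.npz"))
for s in(T,ctrl.snapshot("side")):
    o.append(cv2.resize(s["pixels"][285:395,285:395,::-1],(400,400),interpolation=cv2.INTER_CUBIC))
s=ctrl.snapshot("top");cv2.imwrite("pics/top_end.png",s["pixels"][:,:,::-1])
cv2.imwrite("pics/end.png",np.clip(np.hstack(o)*1.6,0,255).astype(np.uint8))
E
```

```text
t: 11.3
tool_pos: [0.5153, 0.1077, 0.4111]
ee_rot: [3.062, 0.704, -0.004]
ft_force: [1.1, -0.3, 0.3]
grip_width: 0.0002
gripper_force: 0.0
t: 11.9
tool_pos: [0.5194, -0.0095, 0.4113]
ee_rot: [-3.061, -0.701, 0.004]
ft_force: [-0.1, 0.5, 0.5]
grip_width: -0.0001
gripper_force: 0.0
```

View pics/end.png

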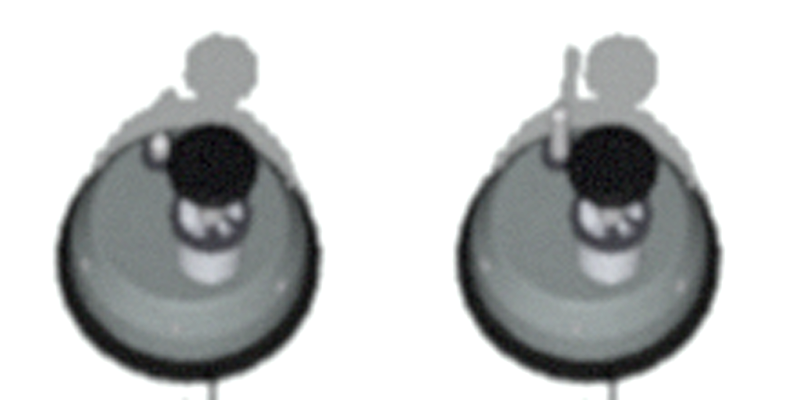

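View pics/top_end.png

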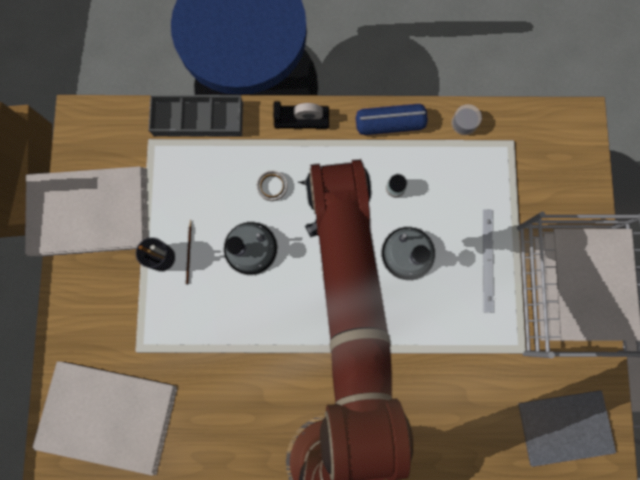

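The slack anchor's pin now stands well out (tip at (560,108), collar at (560,160) in the crop), the head is up, and the scene is unchanged. I'll check the pin height with numbers.

```bash
python3 - <<'E'
import numpy as np
from h import *
S=dict(np.load("side.npz"));T=dict(np.load("top.npz"))
W=np.linalg.inv(S["world_from_camera"])
def proj(p):
    c=S["mtx"]@(W@np.r_[p,1])[:3];return c[:2]/c[2]
for n,b,t in(("slack",(329,328.6),(329,314.2)),("held",(349.8,194.5),(350.5,181))):
    p=plane(S,*b,.068);print(n,p,"seen tip",t,"; height mm: tip px",[(h,proj(p+[0,0,h/1e3]).round(1).tolist()) for h in(20,26,34,42)])
E
```

```text
slack [0.54126453 0.18217078 0.068     ] seen tip (329, 314.2) ; height mm: tip px [(20, [329.0, 323.0]), (26, [329.0, 321.3]), (34, [328.9, 319.0]), (42, [328.9, 316.6])]
held [ 0.54133983 -0.17664039  0.068     ] seen tip (350.5, 181) ; height mm: tip px [(20, [350.0, 188.3]), (26, [350.1, 186.4]), (34, [350.2, 183.8]), (42, [350.3, 181.3])]
```

The pin measures as fully out, matching the held anchor. I'm handing in.

```bash
python3 -c "
from station import ctrl
print(ctrl.sign_off())"
```

```text
the job is handed in; nothing more can be done
None
```

I pressed the leaked (left) anchor's plunger through five full strokes; its gauge pin now looks fully out like the other's, its plunger is back up, the arm is clear, and the job was handed in at about 12 s with nothing else visibly disturbed.

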